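# Press the push catch and open the drop-front key cabinet

### The arm

A 6-joint arm with a two-finger parallel gripper is mounted at the origin on the work surface. World frame = base frame: x ahead of the robot, y to its left, z up, the work surface at z = 0. Lengths are in m, angles in rad, forces in N, time in s.
With the tool pointing down it reaches from about 0.3 to 0.825 m from the base axis. Payload 5.4 kg.
Tool frame: the origin (TCP) lies at the very end of the fingers, on their centre line; the grasp point (between the pads) lies 19 mm behind it; z points along the fingers, y is the line along which they close (so a half turn about z gives the same grasp; the last joint's range is limited). The gripper opens to 92 mm and grips with 3 to 60 N. Pads are 20 mm wide; open, the fingers measure 128 mm over their backs; the gripper's body (75 mm by 189 mm) begins 69 mm behind the grasp point.
Start: joints at [0.966, 0.158, 1.597, -0, 1.386, -0.21], TCP at [0.221, 0.531, 0.215] pointing down, gripper open.
Joint ranges: [-2.91, 2.91], [-0.94, 2.29], [0.18, 2.7], [-1.29, 4.43], [0.17, 2.64], [-3, 3]. Speed limits (rad/s): [2.57, 2.57, 3.14, 3.14, 3.14, 3.14].

### API

Orientations are given as a rotation vector (axis times angle).
In Python, from workcell import bot gives the robot as it stands. Calls block until the motion is done:
- bot.goto(position, orientation): joint-space move of the TCP to a pose.
- bot.line_to(position, rot=None, max_speed=0.15): straight line of the TCP; rot=None keeps the orientation; max_speed is the mean speed in m/s.
- bot.set_joints(angles): joint-space move.
- bot.set_gripper(opening, newtons=None): opening from 0.0 (shut) to 1.0 (fully open); newtons is the grip in N (None keeps the last); returns when the fingers have stopped.
- bot.hold(seconds).
- bot.inverse_kinematics(position, orientation): joint angles nearest the present ones, or None.
- bot.read_camera(name): name is "scene" or "top"; returns a dict with "pixels" (480x640x3 uint8, blue, green, red), "fx", "fy", "cx", "cy" (pixels), "R" (3x3) and "t" (3): a world point X has camera coordinates R X + t. Camera axes: x right, y down, z forward; pixel columns grow to the right and rows downward; lengths in m; the calibration is good to about 2 mm. A picture is of the moment at which its call begins. There is no depth.
A pose or a line that the arm cannot do raises bot.MotionError and nothing moves.
- bot.job_done(): hands the job in; it is judged then, once.
Readings, each from a call of its own:
- bot.current_clock(): time.
- bot.current_joints(): joint angles.
- bot.current_joint_vel(): joint speeds.
- bot.current_effort(): joint torques, N m.
- bot.current_ee_pos(): TCP position.
- bot.current_tool_rot(): TCP orientation.
- bot.current_contact_force(): force on the tool from outside, world axes, zero at the start.
- bot.current_ft_torque(): the same for the moment, N m.
- bot.current_opening(): opening from 0.0 (shut) to 1.0 (fully open).
- bot.current_grip_force(): force on a finger pad.
Only numpy, scipy, OpenCV 4.12 (cv2) and the standard library are available. Lean on these libraries where they do the work, as an engineer would, in place of code of your own. Each camera call takes 0.05 s, during which the arm holds its last target. There are 200 camera calls.

### The job

Open the key cabinet: with shut fingers press its frosted glass flap gently inwards near its top edge until the push catch lets go, then take the fingers away so that the flap springs ajar by itself. Put a fingertip behind its top edge, draw the flap down until it lies fully open, and come away clear of it. Only push with the outside of the fingers, never grip the flap, and leave the other things standing where they are.

Things in the scene. Friction and masses are not known exactly. Their poses are not given: they have to be found in the camera images.
- keybox: Oak key cabinet fixed on the slate, 290 wide (y) x 108 deep x 200 mm high. Origin on the slate straight under the middle of the flap's hinge line; +x points from the flap into the cabinet, +y along the flap. Its front (-x side) is closed by the flap. The top board's front edge is at x = +14 mm, so the flap's upper edge stands free in front of it, seen from above as a 12 mm strip.
- flap (a joint): Flap angle about its bottom hinge (rad): 0 shut and upright, negative pressed in (stop at about -0.038), positive as its top comes out to the cabinet's -x side and down. Pressed and let go it springs to about 0.34 at 1 rad/s and rests there. The damped friction hinge holds it up to about 0.5; beyond about 0.65 it sinks open by itself at 0.1 to 0.6 rad/s to its stop at 1.55, level over the slate.
- flap_hinge (a point): Middle of the flap's hinge line, 22 mm above the slate, half-way through the flap's thickness.
- flap_top (a point): Middle of the flap's free top edge, half-way through its thickness; moves with the flap. 178 mm from the hinge line, 200 mm above the slate when shut. The flap is 254 wide x 178 high x 12 mm thick and 0.5 kg.
- pane: Front half of the flap's thickness: frosted glass 254 x 178 x 6 mm, the face to press. Origin on the hinge line, z to the top edge, face 6 mm towards -x. Near the top a press of about 5 N moves it in 6 to 7 mm to a firm stop; there the catch lets go (at an angle of about -0.031, not before), and when the finger backs away by 65 mm or more the flap follows to ajar and leaves the finger.
- backing: Rear half of the flap's thickness: second frosted sheet in an aluminium edge frame, 254 x 178 x 6 mm, the face into the cabinet that a fingertip draws open with 1 to 2 N near the top. Origin on the hinge line, z to the top edge, rear face 6 mm towards +x. Ajar, the gap from above between its top edge and the top board is about 70 mm.
- torch: Bystander: black steel flashlight stood on its lens, 45 mm across its head, 147 mm high. Origin under its centre. One of four things standing beside the cabinet or beside the flap's landing place.
- bowl: Bystander: jade-green ceramic bowl, 120 mm across, 48 mm high. Origin under its centre. Beside the cabinet or the flap's landing place.
- tin: Bystander: flat round shoe-polish tin, 80 mm across, 25 mm high. Origin under its centre. Beside the cabinet or the flap's landing place.
- brush: Bystander: shoe brush with bristles down, 145 x 44 x 40 mm, long side along its x. Origin under its centre. Beside the cabinet or the flap's landing place.
- padlock: Bystander: brass padlock lying flat, body 36 x 42 x 18 mm with its shackle to +x. Origin under the body's centre. On the cabinet's top board, between cap and fob.
- cap: Bystander: black plastic umbrella handle cap, 34 mm across, 42 mm high, standing on the cabinet's top board. Origin under its centre.
- fob: Bystander: silver fob with ring, about 80 x 30 x 5 mm, lying on the cabinet's top board. Origin under its middle.

How it is judged:
On the way, in this order (a step that is already met when the one before it is completed fails the run):
1. the flap is pressed in by the fingers (value of joint flap below -0.022 rad and contact force between the fingers and pane above 1 N).
2. the flap has sprung ajar and the fingers are off it (value of joint flap between 0.28 and 0.5 rad and contact force between the arm and pane below 0.1 N and contact force between the arm and backing below 0.1 N), for 0.2 s.
3. a finger draws the ajar flap on from behind (value of joint flap above 0.42 rad and contact force between the fingers and backing above 0.3 N).
At the end, for the whole second after the job is handed in: The flap lies open (joint above 1.42 rad of 1.55) and at rest, and each bystander is within 20 mm of where it stood (value of joint flap above 1.42 rad and velocity of joint flap below 0.1 rad/s and distance of each of torch, bowl, cap, fob, padlock, tin, brush from where it was at the start of the episode below 0.02 m); the robot touches nothing.
It fails at once if the flap is gripped between the fingers (pushed by them on its front and its rear at once) (contact force between the fingers and pane above 3 N and contact force between the fingers and backing above 3 N).
It fails at once if the glass is pushed harder than 60 N (contact force between the arm and pane above 60 N or contact force between the arm and backing above 60 N).
It fails at once if another thing is shoved, lifted or knocked over (moved more than 25 mm) (distance of any of torch, bowl, cap, fob, padlock, tin, brush from where it was at the start of the episode above 0.025 m or angle between any of torch, bowl, cap, fob, padlock, tin, brush's own z axis and vertical above 0.5 rad).
It also fails if it takes over 48 s, if anything falls off the work surface, if the arm or the gripper's body presses on something with over 40 N, if the wrist force passes 120 N, or if a joint passes its speed limit or range.

## Working session

There is one attempt and no reset: what is moved stays moved. The work goes in short steps, each a Python script; the robot and the scene stay as the last script left them, time stands still between calls to the robot, and variables do not carry over. Pictures are saved under pics/ and viewed, at most 10 in all, crops included, and the job is handed in when it is done.

```bash
mkdir -p pics; python3 - <<'E'
from workcell import bot
import cv2,numpy as np
for n in("scene","top"):
    d=bot.read_camera(n); cv2.imwrite(f"pics/{n}0.png",d["pixels"])
    R=np.array(d["R"]);print(n,d["fx"],d["cx"],d["cy"],np.round(-R.T@d["t"],3),np.round(R,3).tolist())
    np.savez(f"{n}.npz",R=R,t=d["t"],K=[[d["fx"],0,d["cx"]],[0,d["fy"],d["cy"]],[0,0,1]])
print(bot.current_clock(),bot.current_tool_rot())
E
```

```text
scene 589.7574181383613 321.7991599304367 236.65896409104823 [0.186 0.531 1.249] [[-0.764, -0.645, 0.002], [-0.562, 0.665, -0.493], [0.316, -0.378, -0.87]]
top 603.9557421476533 324.96670446286544 238.18087960358235 [0.486 0.03  1.214] [[0.015, -1.0, -0.001], [-0.997, -0.015, -0.074], [0.074, 0.002, -0.997]]
0.1 [-6.16004263e-01 -3.07996265e+00  2.31963169e-03]
```

View pics/scene0.png

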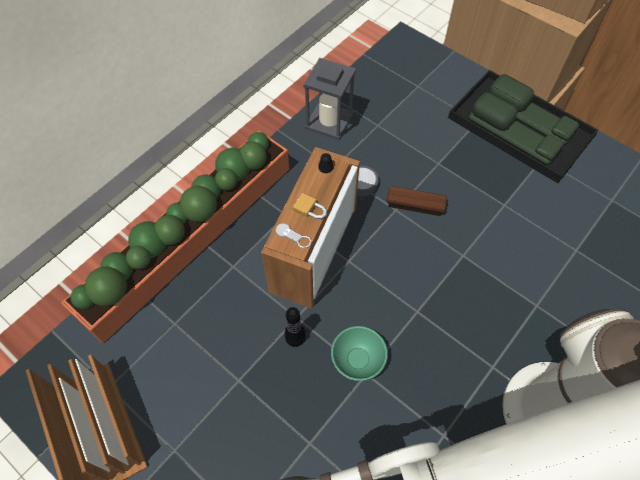

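View pics/top0.png

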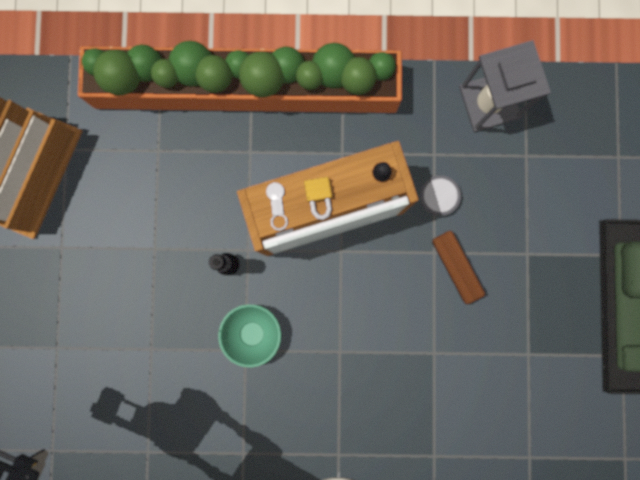

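Both views show the cabinet with its flap facing the robot. The flap's top strip runs from about (263,244) to (408,200) in the top view. The torch (224,263) and bowl (250,335) stand to its left, and the tin (442,195) and brush (460,267) to its right.

```bash
python3 - <<'E'
import cv2
a=cv2.imread("pics/top0.png")[130:280,230:430]; cv2.imwrite("pics/topc.png",cv2.resize(a,None,fx=4,fy=4,interpolation=cv2.INTER_CUBIC))
E
```

```text
(no output)
```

View pics/topc.png

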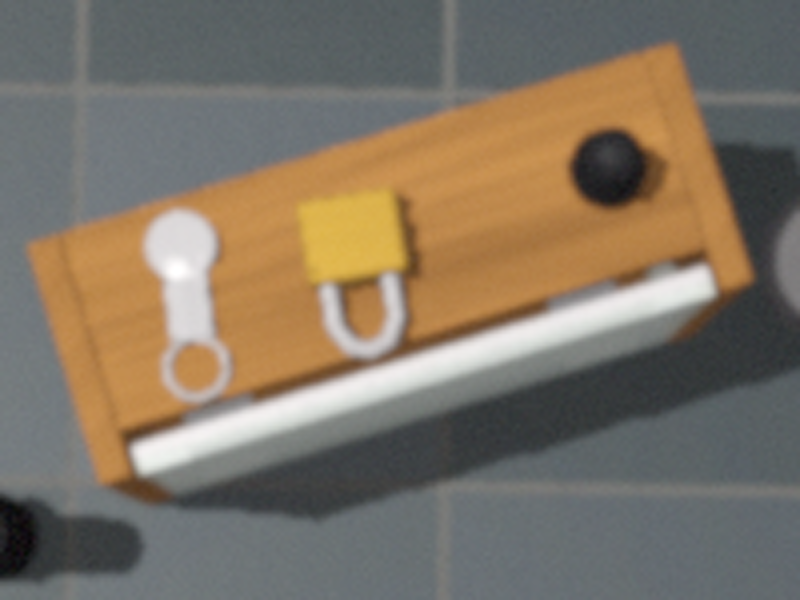

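The crop shows the flap strip's rear edge from (130,437) to (708,264) and its front edge from (137,475) to (717,297). The cabinet's top corners are (30,243), (677,43), (752,280) and (103,486).

```bash
cat > h.py <<'E'
import numpy as np
def px2w(cam,uv,z):
    d=np.load(cam+".npz");R,t,K=d["R"],d["t"],d["K"]
    c=-R.T@t; r=R.T@np.linalg.solve(K,[uv[0],uv[1],1]); return c+r*(z-c[2])/r[2]
E
python3 - <<'E'
from h import *
def cw(u,v,z=.2): return px2w("top",(230+(u+.5)/4-.5,130+(v+.5)/4-.5),z)
P={k:cw(*v) for k,v in dict(rl=(130,437),rr=(708,264),fl=(137,475),fr=(717,297),bl=(30,243),br=(677,43),cr=(752,280),cl=(103,486)).items()}
for k in P: print(k,P[k].round(4))
n=np.linalg.norm
print("w",n(P['rl']-P['rr']),n(P['fl']-P['fr']),n(P['rl']-P['fl']),n(P['rr']-P['fr']),"cab",n(P['bl']-P['br']),n(P['cl']-P['cr']),n(P['bl']-P['cl']),n(P['br']-P['cr']))
for a,b in(('rl','rr'),('fl','fr'),('bl','br'),('cl','cr')):
    v=P[a]-P[b]; print("yaw",np.arctan2(-v[0],v[1]))
print("mid top",sum(P[k] for k in('rl','rr','fl','fr'))/4)
cab=sum(P[k] for k in('bl','br','cl','cr'))/4;print("cab mid",cab)
print("torch",px2w("top",(228,264),.1),"bowl",px2w("top",(250,335),.03),"tin",px2w("top",(442,195),.025))
# scene check: project flap top corners
d=np.load("scene.npz")
for k in('fl','fr','bl','cl'):
    q=d["K"]@(d["R"]@P[k]+d["t"]);print(k,(q[:2]/q[2]).round(1))
E
python3 -c "
import cv2
a=cv2.imread('pics/scene0.png')[140:310,250:380]; cv2.imwrite('pics/sc.png',cv2.resize(a,None,fx=3.5,fy=3.5,interpolation=cv2.INTER_CUBIC))"
```

```text
rl [0.5581 0.1375 0.2   ]
rr [ 0.6351 -0.1055  0.2   ]
fl [0.5421 0.1342 0.2   ]
fr [ 0.6211 -0.1093  0.2   ]
bl [0.6398 0.1817 0.2   ]
br [ 0.7298 -0.0918  0.2   ]
cr [ 0.6285 -0.1241  0.2   ]
cl [0.5373 0.1484 0.2   ]
w 0.25482928177121617 0.2559718338784985 0.01631179990714246 0.014530638489065275 cab 0.28787545534478287 0.28732176933377324 0.10782332782359147 0.10628915569301779
yaw 0.30688135954847656
yaw 0.3135413559874328
yaw 0.3178207178382132
yaw 0.3231728147866792
mid top [0.58910249 0.01421514 0.2       ]
cab mid [0.633869   0.02853533 0.2       ]
torch [0.51783833 0.2099767  0.1       ] bowl [0.38258873 0.17487165 0.03      ] tin [ 0.66309071 -0.19898466  0.025     ]
fl [312.4 263.4]
fr [357.4 166.9]
bl [260.2 251.5]
cl [309.6 269.7]
```

View pics/sc.png

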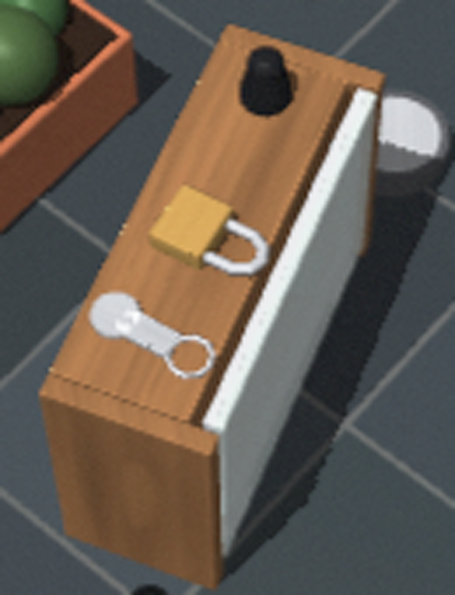

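The scene view agrees with the estimate to about 1–2 px: the flap's front-left corner is at (312,263) both predicted and seen. The flap origin is about (0.5885, 0.014) with yaw 0.315. Next is the approach and press, with force steps.

```bash
cat >> h.py <<'E'
from scipy.spatial.transform import Rotation as Ro
from workcell import bot
A=0.315; O=np.array([.5885,.014,0]); C,S=np.cos(A),np.sin(A)
ex=np.array([C,S,0]); ey=np.array([-S,C,0])
W=lambda x,y,z: O+x*ex+y*ey+[0,0,z]
RV=Ro.from_matrix(np.c_[-ex,ey,[0,0,-1]]).as_rotvec()
def fx(): return float(np.dot(bot.current_contact_force(),ex))
def loc():
    p=np.array(bot.current_ee_pos())-O; return np.round([p@ex,p@ey,p[2]],4)
E
python3 - <<'E'
from h import *
for p in((-80,.28),(-80,.18),(-10,.18),(-18,.27),(-18,.15),(-140,.12)):
    q=bot.inverse_kinematics(W(p[0]/1e3,.01,p[1]),RV); print(p,None if q is None else np.round(q,2))
bot.set_gripper(0.0)
bot.goto(W(-.08,.01,.28),RV)
bot.line_to(W(-.06,.01,.182),max_speed=.2)
print(loc(),fx(),bot.current_clock(),bot.current_opening())
bot.line_to(W(-.022,.01,.182),max_speed=.06)
f0=fx();print(loc(),f0)
for i in range(26):
    bot.line_to(W(-.022+.001*(i+1),.01,.182),max_speed=.03)
    f=fx()-f0; print(i+1,loc()[0],round(f,2))
    if abs(f)>14: break
print(bot.current_clock())
E
```

```text
(-80, 0.28) [-0.24 -0.05  1.69  0.    1.51 -2.13]
(-80, 0.18) [-0.24  0.02  1.82  0.    1.31 -2.13]
(-10, 0.18) [-0.17  0.19  1.63  0.    1.32 -2.06]
(-18, 0.27) [-0.18  0.11  1.54  0.    1.49 -2.07]
(-18, 0.15) [-0.18  0.2   1.68  0.    1.26 -2.07]
(-140, 0.12) [-0.31 -0.07  2.03  0.    1.18 -2.2 ]
[-0.0595  0.01    0.1829] 1.0009697263876298 4.275 0.006168794587557735
[-0.0221  0.0101  0.1818] 0.7282548922513985
1 -0.0211 -0.25
2 -0.02 -0.04
3 -0.019 -0.49
4 -0.018 -0.13
5 -0.017 -0.65
6 -0.016 -0.53
7 -0.0155 -4.68
8 -0.0143 -5.5
9 -0.0131 -5.35
10 -0.012 -5.46
11 -0.011 -5.45
12 -0.01 -5.77
13 -0.0096 -7.78
14 -0.0095 -11.89
15 -0.0094 -14.69
8.8083
```

The press behaved as described: contact at −16 mm, about 5.5 N, and a firm stop 6.5 mm further in. I'll back off and check.

```bash
python3 - <<'E'
from h import *
import cv2
bot.line_to(W(-.12,.01,.182),max_speed=.2)
bot.hold(.5); print(loc(),bot.current_contact_force())
bot.line_to(W(-.12,.01,.29),max_speed=.25)
d=bot.read_camera("scene");cv2.imwrite("pics/ajar.png",cv2.resize(d["pixels"][130:330,240:440],None,fx=3,fy=3,interpolation=cv2.INTER_CUBIC))
print(bot.current_clock())
# expected ajar top corners
K=np.load("scene.npz")
for y in(.127,-.127):
  for th in(.34,):
    p=W(-.178*np.sin(th),y,.022+.178*np.cos(th)); q=K["K"]@(K["R"]@p+K["t"]); print(((q[:2]/q[2])-[240,130])*3)
E
```

```text
[-0.1198  0.01    0.1819] [-0.60133782 -0.32102207  0.02689669]
10.6583
[291.37241635 431.77455139]
[418.1840384  141.18327052]
```

View pics/ajar.png

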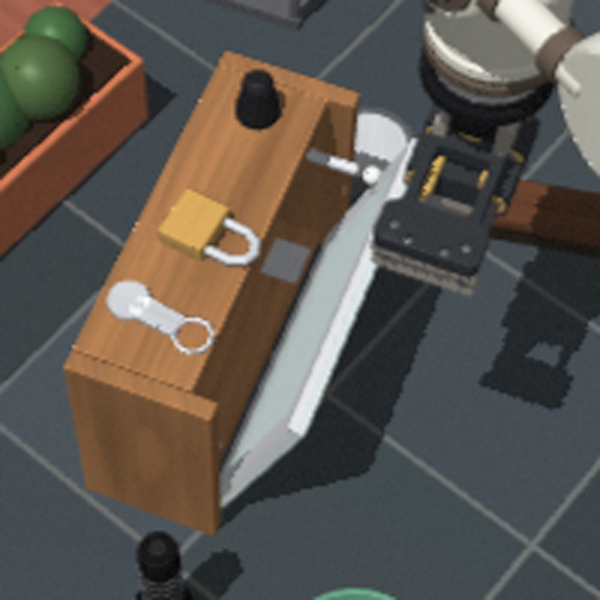

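The flap is ajar: its near top corner is at (296,432) against (291,432) predicted for 0.34 rad, and the fingers are clear. Now the draw from behind at y=+30 mm, away from the stay at (370,173).

```bash
python3 - <<'E'
from h import *
import cv2
bot.line_to(W(-.02,.03,.29),max_speed=.2)
bot.line_to(W(-.018,.03,.157),max_speed=.15)
bot.hold(.2); f0=fx(); print(loc(),f0,bot.current_contact_force())
for x,z in((-.03,.157),(-.04,.157),(-.05,.157),(-.06,.155),(-.07,.152),(-.08,.149),(-.09,.146),(-.10,.142),(-.11,.138),(-.118,.134)):
    bot.line_to(W(x,.03,z),max_speed=.05)
    print(loc(),round(fx()-f0,2))
    if abs(fx()-f0)>15: break
bot.hold(.3); print(fx()-f0, bot.current_clock())
d=bot.read_camera("scene");cv2.imwrite("pics/draw.png",cv2.resize(d["pixels"][130:330,240:440],None,fx=3,fy=3,interpolation=cv2.INTER_CUBIC))
E
```

```text
[-0.0174  0.0297  0.158 ] -0.10448704645519843 [-0.05148377 -0.17925602  0.8464923 ]
[-0.0303  0.03    0.1571] -0.33
[-0.0404  0.03    0.157 ] -0.75
[-0.0505  0.03    0.1569] 0.17
[-0.0606  0.0301  0.1548] 0.39
[-0.0706  0.0301  0.1518] -0.14
[-0.0805  0.0301  0.1488] 0.57
[-0.0905  0.0301  0.1458] 0.36
[-0.1004  0.0301  0.1418] 0.14
[-0.1103  0.0301  0.1378] 0.42
[-0.1184  0.0301  0.1337] 0.8
-0.6207295450669569 16.425
```

View pics/draw.png

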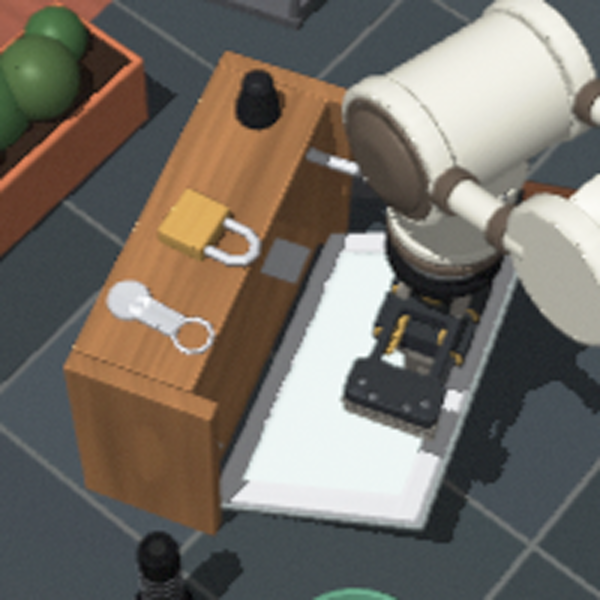

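The flap is past the hold angle and sinking, with its outer corner at about (425,525). I'll lift clear, wait and check.

```bash
python3 - <<'E'
from h import *
import cv2
bot.line_to(W(-.118,.03,.30),max_speed=.15)
bot.hold(5); print(bot.current_contact_force(),bot.current_clock())
d=bot.read_camera("scene");cv2.imwrite("pics/end.png",d["pixels"][100:420,220:480])
K=np.load("scene.npz")
for th in(1.42,1.55):
  for y in(.127,-.127):
    p=W(-.178*np.sin(th)+.006*np.cos(th),y,.022+.178*np.cos(th)+.006); q=K["K"]@(K["R"]@p+K["t"]); print(th,((q[:2]/q[2])-[220,100]))
cv2.imwrite("pics/end.png",cv2.resize(d["pixels"][100:420,220:480],None,fx=1.8,fy=1.8))
E
```

```text
[-0.31009711  0.21883954  0.5100558 ] 22.7333
1.42 [165.57163212 219.59872062]
1.42 [200.85321262 125.63587902]
1.55 [165.75125756 223.94236693]
1.55 [200.52791456 130.92627548]
```

View pics/end.png

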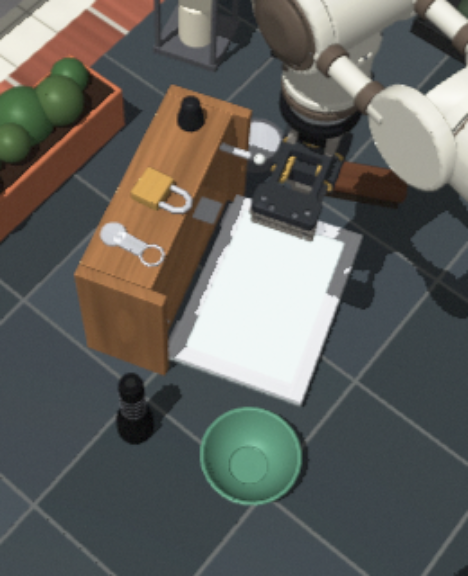

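The flap lies level: its outer corner is at (301,402), against (298,403) predicted for 1.55 rad. The bystanders I can see look undisturbed, and the fingers are clear. Handing in.

```bash
python3 -c "
from workcell import bot
print(bot.job_done(),bot.current_clock())"
```

```text
the job is handed in; nothing more can be done
the job is handed in; nothing more can be done
```

The job is handed in, with no verdict returned: the flap was pressed, sprang ajar, was drawn down and lies fully open by the final picture, the arm is clear of it, and the bystanders look undisturbed.

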